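# Change the vegetable cutter from grating to dicing

### The arm

A 6-joint arm with a two-finger parallel gripper is mounted at the origin on a cart in front of the work surface, level with it; the furniture and walls round the work are solid. World frame = base frame: x ahead of the robot, y to its left, z up, the work surface at z = 0. Lengths are in m, angles in degrees, forces in N, time in s.
With the tool pointing down it reaches from about 0.4 to 0.825 m from the base axis. Payload 7 kg.
Tool frame: the origin (TCP) lies at the very end of the fingers, on their centre line; the grasp point (between the pads) lies hold_point_z behind it (hold_point_z is the distance from the TCP to the grasp point, in m); z points along the fingers, y is the line along which they close (so a half turn about z gives the same grasp; the last joint's range is limited). The gripper opens to 88 mm and grips with 3 to 60 N. Pads are 19 mm wide; open, the fingers measure 130 mm over their backs; the gripper's body (78 mm by 193 mm) begins 47 mm behind the grasp point.
Start: joints at [-51.045, 20.546, 0.682, 0, -70.136, -16.507], TCP at [0.258, -0.624, 0.227] pointing down, gripper open.
Joint ranges: [-176.03, 176.03], [-82.01, 121.73], [-58.28, 71.71], [-173.87, 95.51], [-174.79, -0.11], [-173.66, 173.66]. Speed limits (degrees/s): [136.94, 136.94, 172.46, 180, 180, 180].

### API

Orientations are given as [roll, pitch, yaw] about the fixed x, y, z axes, in that order (R = Rz(yaw) Ry(pitch) Rx(roll)).
In Python, from plant import get_obs, snapshot, close_job, hold_point_z gives the robot as it stands.
- The arm moves only by the tool play_rows, never from a script. Its argument "commands" is a list that holds one entry, the list of rows, each a list of 7 numbers: the shift along the tool's x, y, z in cm, then the turn, a rotation vector about the tool's x, y, z in degrees, then the opening, from 0 (shut) to 1 (fully open). In form: [[[x, y, z, ax, ay, az, fingers], ...]]. A call has 1 to 20 rows; each row is the pose to reach, as a shift and turn from the pose commanded when the call began, along the tool's axes at that moment; what a row does not reach only later rows make up. A row lasts 1/12 s, in which the tool goes at most 41.7 mm and 7.16 degrees, less where a joint would pass 70% of its speed; a pose out of reach is approached as far as the arm can. A call with a gripper value outside its range is refused whole. The fingers move at their own pace and stop on an object; the grip force is fixed at half the most. Time passes only in rows, so rows that repeat a pose let the fingers close. It gives the time, the measured TCP pose, the force, the opening and the grip force at its end, in the units of the state.
- get_obs(): the state, without advancing time (a new reading comes with each control period).
- snapshot(name): name is "scene" or "top"; returns a dict with "frame" (480x640x3 uint8, red, green, blue), "camera_matrix" (3x3 intrinsics, pixels), "origin" and "attitude" of the camera in the world. Camera axes: x right, y down, z forward; pixel columns grow to the right and rows downward; lengths in m; the calibration is good to about 2 mm. A picture is of the moment at which its call begins. There is no depth.
- close_job(): hands the job in; it is judged then, once.
The state is a dict: "clock": time; "joint_pos": joint angles; "qvel": joint speeds; "tau": joint torques, N m; "tool_pos": TCP position; "orientation": TCP orientation; "force": force on the tool from outside, world axes, zero at the start; "moment": the same for the moment, N m; "opening": finger opening in m; "gripper_force": force on a finger pad.
Only numpy, scipy, OpenCV 4.12 (cv2) and the standard library are available. Lean on these libraries where they do the work, as an engineer would, in place of code of your own. Each camera call takes 0.05 s, during which the arm holds its last target. There are 200 camera calls.

### The job

Change the vegetable cutter over from grating to dicing: its spindle must carry the dicing grid at the bottom with the slicing disc on top of it, and the grating disc, which is in the bowl now, belongs on a post of the two-post rack by itself. Both posts are taken at first, so a part can be parked on the empty chopping board; with grid and slicing disc in, close the bowl with the feed cover, seated level all round. Leave the kitchen timer and the foil cups where they are.

Things in the scene. Friction and masses are not known exactly. Their poses are not given: they have to be found in the camera images.
- spindle: Tapered steel spindle (20 to 13 mm thick) in the cutter's open bowl (160 mm outside, 150 inside; white motor housing 190 x 180 mm below). Origin: seat on its axis at the bowl's floor, 96 mm above the worktop, z up; bowl rim at 66 mm, pointed nose at 74 mm. Fixed. The first hub rests with its origin at this origin, a second one on the first hub's top, 34 mm higher.
- post_front: Steel post, the nearer to the robot of the two on the white rack (plate 268 x 116 mm, 8 mm thick, long side roughly along x; posts 132 mm apart). Origin: the seat on its axis where a hub rests, 12 mm above the worktop, z up. 17 mm thick at the foot, pointed nose 44 mm above the origin. Fixed. Holds one disc, hub up, bore over the post.
- post_rear: Steel post, the farther from the robot of the two on the white rack (plate 268 x 116 mm, 8 mm thick, long side roughly along x; posts 132 mm apart). Origin: the seat on its axis where a hub rests, 12 mm above the worktop, z up. 17 mm thick at the foot, pointed nose 44 mm above the origin. Fixed. Holds one disc, hub up, bore over the post.
- board: Small white chopping board, 215 x 165 x 12 mm, lying flat and empty: free to put a part down on. Origin: centre of its underside, top 12 mm above; z up, x along its longer side (roughly world x). Fixed.
- grating_disc: Grating disc: thin aluminium plate covered with rings of small raised holes, in the bowl at the start, 120 mm across, 0.25 kg, with a steel hub to grip by: 40 mm across, 34 mm high, through bore 24 mm. Origin: centre of the hub's underside, z up; hub top at 34 mm. Turn about z is free. Plate at 4 to 8 mm, teeth up to 9.5 mm.
- slicing_disc: Slicing disc: thin plain aluminium plate with two raised blades, each beside a dark slot, on a rack post at the start, 120 mm across, 0.25 kg, with a steel hub to grip by: 40 mm across, 34 mm high, through bore 24 mm. Origin: centre of the hub's underside, z up; hub top at 34 mm. Turn about z is free. Plate at 4 to 8 mm, blades up to 12 mm.
- dicing_grid: Dicing grid: aluminium ring filled with an open lattice of crossed bars, 12 mm squares, on the other rack post at the start, 120 mm across, 0.25 kg, with a steel hub to grip by: 40 mm across, 34 mm high, through bore 24 mm. Origin: centre of the hub's underside, z up; hub top at 34 mm. Turn about z is free. Ring and bars at 2 to 12 mm.
- cover: Grey feed cover, 0.34 kg, right way up on the worktop. Origin: centre of the spigot's lower edge, z up. Spigot 132 mm across enters the bowl; flange 172 mm across (underside at 8 mm) rests on its rim: origin then 58 mm above the spindle's. Grip the round feed tube: 50 mm across (lip 53), z 26 to 83 mm, axis 22 mm from the centre along own +x; black pusher to 96 mm. Turn is free.
- timer: Kitchen timer, white, 62 x 62 x 42 mm with a dial on top, loose on the worktop behind the work; to be left alone. Origin: centre of its underside, z up.
- cups: Nested stack of foil cups, 60 mm across, 49 mm high, loose on the worktop behind the work; to be left alone. Origin: centre of its underside, z up.

How it is judged (in metres and radians):
On the way, in this order (a step that is already met when the one before it is completed fails the run):
1. the dicing grid rests on the seat of the spindle, level (horizontal distance between dicing_grid and spindle below 0.008 m and z of dicing_grid in the frame of spindle between -0.003 and 0.003 m and angle between dicing_grid's own z axis and vertical below 0.06 rad), for 0.2 s.
2. the slicing disc rests on the grid's hub over the spindle, level (horizontal distance between slicing_disc and spindle below 0.008 m and z of slicing_disc in the frame of spindle between 0.031 and 0.037 m and angle between slicing_disc's own z axis and vertical below 0.06 rad), for 0.2 s.
At the end, for the whole second after the job is handed in: Dicing grid on the spindle's seat, slicing disc on the grid's hub, grating disc on a rack post: each within 8 mm of the axis and 3 mm of its height. Cover on the bowl's rim within 12 mm of the axis, 3 mm of its height. All level within 0.06 rad and at rest (all of step 1 and all of step 2 and ((horizontal distance between grating_disc and post_front below 0.008 m and z of grating_disc in the frame of post_front between -0.003 and 0.003 m and angle between grating_disc's own z axis and vertical below 0.06 rad) or (horizontal distance between grating_disc and post_rear below 0.008 m and z of grating_disc in the frame of post_rear between -0.003 and 0.003 m and angle between grating_disc's own z axis and vertical below 0.06 rad)) and horizontal distance between cover and spindle below 0.012 m and z of cover in the frame of spindle between 0.055 and 0.061 m and angle between cover's own z axis and vertical below 0.06 rad and linear speed of each of dicing_grid, slicing_disc, grating_disc, cover below 0.02 m/s and angular speed of each of dicing_grid, slicing_disc, grating_disc, cover below 0.2 rad/s); the robot touches nothing.
It fails at once if the kitchen timer is moved by more than 30 mm (distance of timer from where it was at the start of the episode above 0.03 m).
It fails at once if the foil cups are moved by more than 30 mm (distance of cups from where it was at the start of the episode above 0.03 m).
It also fails if it takes over 144 s, if anything falls off the work surface, if the arm or the gripper's body presses on something with over 40 N, if the wrist force passes 120 N, or if a joint passes its speed limit or range.

## Working session

There is one attempt and no reset: what is moved stays moved. The work goes in short steps, Python scripts to look and compute and a tool call to move; the robot and the scene stay as the last step left them, time stands still between calls to the robot, and variables do not carry over. Pictures are saved under pics/ and viewed, at most 14 in all, crops included, and the job is handed in when it is done.

Besides the shell and the picture viewer there is one more tool, called after "Request:" as name([rows], argument=value, ...), one row to a line, values as JSON. play_rows: Moves the arm, as the interface text tells. Its arguments: {"type":"object","properties":{"commands":{"type":"array","items":{"type":"array","items":{"type":"array","items":{"type":"number"}}}}},"required":["commands"]}

```bash
mkdir -p pics; ls
python3 - <<'E'
from plant import *
import cv2
print(get_obs(), hold_point_z)
for n in("scene","top"):
    s=snapshot(n); cv2.imwrite(f"pics/{n}0.png",s["frame"][:,:,::-1]); print(n,s["camera_matrix"],s["origin"],s["attitude"])
E
```

```text
pics
{'clock': 0.0, 'joint_pos': array([-5.10436640e+01,  2.05903975e+01,  6.32707481e-01, -1.94036739e-02,
       -7.01353559e+01, -1.65063994e+01]), 'qvel': array([ 0.01101036,  0.11068783, -0.09754924, -0.09069185,  0.04749616,
       -0.04392913]), 'tau': array([-1.32376204e-03, -5.82716453e+01,  2.93060696e+01,  6.99703708e+00,
        6.89007895e-03, -1.94962754e-04]), 'tool_pos': array([ 0.25754092, -0.62340145,  0.22562855]), 'orientation': array([ 1.79905606e+02, -8.94997981e-03, -1.57556664e+02]), 'force': array([-0.22721404,  0.99223924,  0.22405721]), 'moment': array([-0.00268507, -0.00798232,  0.0250215 ]), 'gripper_force': 0.0, 'opening': 0.08732521731441743} 0.0188
scene [[565.32415145   0.         326.57892968]
 [  0.         565.32415145 237.66548525]
 [  0.           0.           1.        ]] [-0.02052071  0.59506239  1.14349123] [-141.96853354    0.64696654 -136.07668752]
top [[548.02786173   0.         315.41316598]
 [  0.         548.02786173 234.74405947]
 [  0.           0.           1.        ]] [ 0.47634768 -0.00156464  1.30920185] [-174.61129902   -0.8255303   -88.8366037 ]
```

View pics/top0.png

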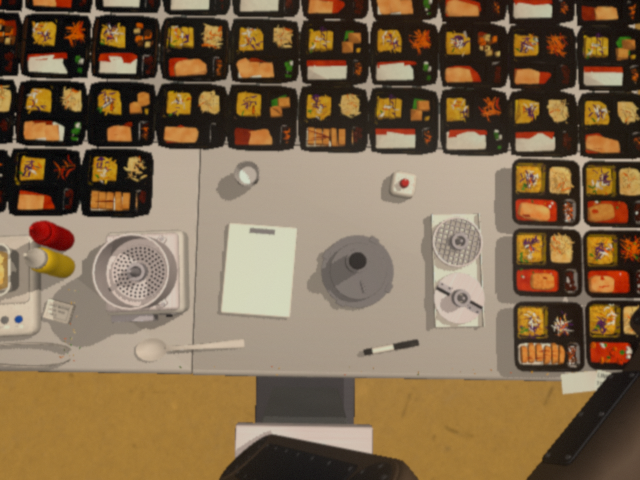

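View pics/scene0.png

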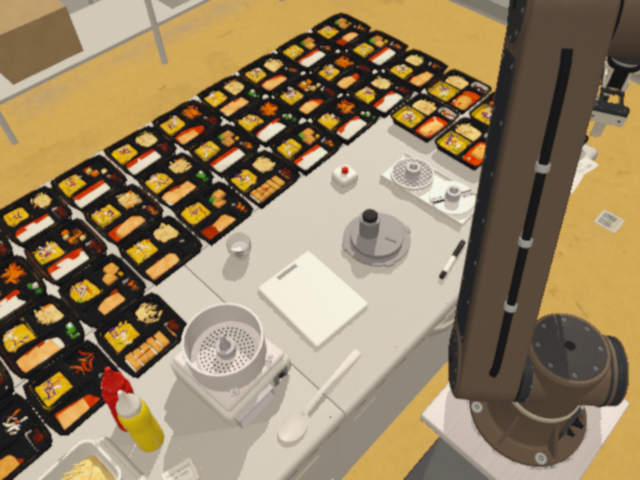

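```bash
cat > h.py <<'E'
import numpy as np, cv2
from scipy.spatial.transform import Rotation as R
from plant import *
def ray(s,u,v,z):
    K=np.array(s["camera_matrix"]); d=np.linalg.inv(K)@[u,v,1]
    d=R.from_euler("xyz",s["attitude"],degrees=True).as_matrix()@d; o=np.array(s["origin"])
    return (o+d*(z-o[2])/d[2])
def proj(s,p):
    K=np.array(s["camera_matrix"]); c=R.from_euler("xyz",s["attitude"],degrees=True).as_matrix().T@(np.array(p)-s["origin"])
    q=K@c; return q[:2]/q[2]
def crop(s,cx,cy,w,h,k):
    x,y=int(cx-w/2),int(cy-h/2)
    return cv2.resize(s["frame"][y:y+h,x:x+w,::-1],None,fx=k,fy=k,interpolation=cv2.INTER_CUBIC)
E
python3 - <<'E'
from h import *
s=snapshot("top"); c=snapshot("scene")
a=crop(s,140,273,100,75,4); b=crop(s,459,270,100,75,4); d=crop(s,358,270,100,75,4); e=crop(c,225,340,100,75,4)
cv2.imwrite("pics/m.png",np.vstack([np.hstack([a,b]),np.hstack([d,e])]))
cv2.imwrite("pics/t.png",s["frame"][:,:,::-1])
for n,u,v,z in[("spin",137,271,.17),("rear",459,241,.046),("front",459,297,.046),("cover",358,270,.01),("board",260,270,.012),("timer",403,185,.04),("cups",246,175,.04)]: print(n,ray(s,u,v,z))
E
```

```text
spin [0.50094022 0.35115224 0.17      ]
rear [ 0.58849761 -0.35097192  0.046     ]
front [ 0.4592485 -0.3504044  0.046    ]
cover [ 0.51755284 -0.12040327  0.01      ]
board [0.51268834 0.11129431 0.012     ]
timer [ 0.71838767 -0.22101338  0.04      ]
cups [0.73367103 0.14828318 0.04      ]
```

View pics/m.png

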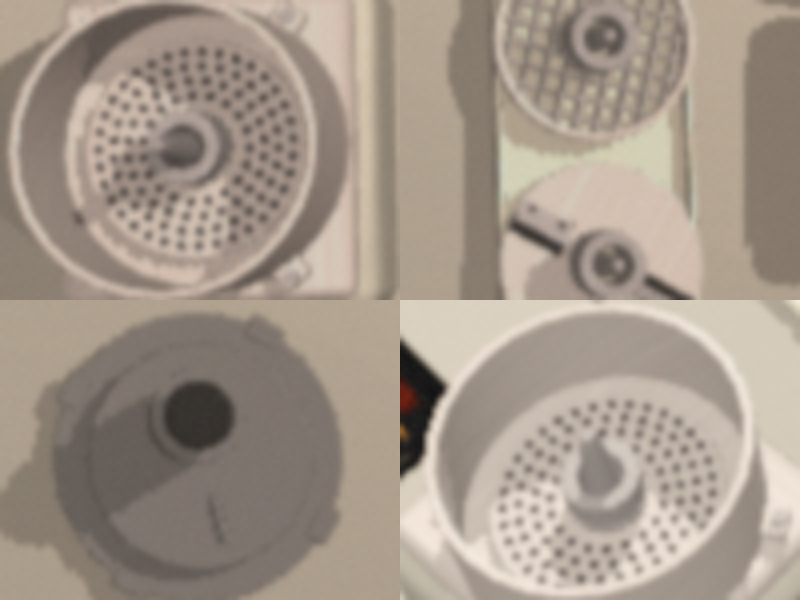

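The top view (upper left and right, lower left) shows the bowl rim centred near pixel (130.5, 271.5) and the grating hub ring at (136.6, 271). On the rack, the grid hub is at (459.4, 241.6) on the rear post and the slicing hub at (460.6, 297.4) on the front post. The cover's pusher is at (357, 260.4). I'll refine these with circle fits.

```bash
cat >> h.py <<'E'
def circ(s,c,r,z,tol=.12):
    """Hough circle near pixel c, world radius r at height z -> world pt"""
    m=548*r/(1.309-z); k=6; w=int(2*m+30); x,y=int(c[0]-w/2),int(c[1]-w/2)
    g=cv2.cvtColor(s["frame"][y:y+w,x:x+w],cv2.COLOR_RGB2GRAY)
    g=cv2.GaussianBlur(cv2.resize(g,None,fx=k,fy=k,interpolation=cv2.INTER_CUBIC),(0,0),3)
    q=cv2.HoughCircles(g,cv2.HOUGH_GRADIENT_ALT,1,5,param1=60,param2=.3,minRadius=int(m*k*(1-tol)),maxRadius=int(m*k*(1+tol)))
    if q is None: return None
    q=q[0]; q=q[np.hypot(q[:,0]-w*k/2,q[:,1]-w*k/2)<5*k][:3]
    return [np.r_[np.round([x+(a+.5)/k-.5,y+(b+.5)/k-.5,rr/k-m],2),np.round(ray(s,x+(a+.5)/k-.5,y+(b+.5)/k-.5,z)[:2],4)] for a,b,rr in q]
E
python3 - <<'E'
from h import *
s=snapshot("top")
for n,c,r,z in [("rim",(130.5,271.5),.08,.162),("rimin",(130.5,271.5),.075,.162),("ghub",(136.6,271),.02,.13),("gplate",(138,272),.06,.104),("rhub",(459.4,241.6),.02,.046),("rplate",(458,241),.06,.024),("fhub",(460.6,297.4),.02,.046),("fplate",(459.4,298),.06,.02),("pusher",(357.1,260.4),.02,.096),("flange",(357,272),.086,.012)]:
    print(n,circ(s,c,r,z,.25 if n=="pusher" else .12), ray(s,*c,z)[:2])
E
```

```text
rim None [0.49979727 0.36702896]
rimin None [0.49979727 0.36702896]
ghub None [0.50178609 0.36438808]
gplate None [0.50023086 0.36930187]
rhub None [ 0.58711959 -0.35189781]
rplate None [ 0.59039984 -0.35468639]
fhub None [ 0.45840813 -0.35409307]
fplate None [ 0.45658282 -0.35851624]
pusher [array([ 3.56920013e+02,  2.60420013e+02, -3.70000005e-01,  5.36000000e-01,
       -1.09900000e-01])] [ 0.53602636 -0.11026384]
flange None [ 0.51271778 -0.11791411]
```

```bash
cat >> h.py <<'E'
def edge(s,c,r,z,it=4):
    """radial-edge ellipse fit (warpPolar + fitEllipse) near pixel c"""
    g=cv2.GaussianBlur(cv2.cvtColor(s["frame"],cv2.COLOR_RGB2GRAY).astype(np.float32),(0,0),.7)
    m=548*r/(1.309-z); c=np.array(c,float); W=5
    for _ in range(it):
        P=cv2.warpPolar(g,(int((m+10)*8),180),c,m+10,cv2.INTER_CUBIC)
        G=np.abs(np.gradient(P,axis=1)); a,b=int((m-W)*8),int((m+W)*8)
        j=G[:,a:b].argmax(1); rr=(a+j)/8; ok=G[np.arange(180),a+j]>np.percentile(G[np.arange(180),a+j],30); ok&=abs(rr-np.median(rr[ok]))<1.5
        t=np.arange(180)*np.pi/90; p=(c+np.c_[rr*np.cos(t),rr*np.sin(t)])[ok].astype(np.float32)
        e=cv2.fitEllipse(p); c=np.array(e[0]); W=max(2,W-1)
    return np.round(c,2),np.round(np.array(e[1])/2-m,2),ok.sum(),np.round(ray(s,*c,z)[:2],4)
E
python3 - <<'E'
from h import *
s=snapshot("top")
for n,c,r,z in [("rim",(130.5,271.5),.08,.162),("rimin",(130.5,271.5),.075,.162),("ghub",(136.6,271),.02,.13),("gbore",(136.6,271),.012,.13),("rhub",(459.4,241.6),.02,.046),("rplate",(458,241),.06,.024),("fhub",(460.6,297.4),.02,.046),("fplate",(459.4,298),.06,.02),("flange",(357,272),.086,.012)]:
    print(n,*edge(s,c,r,z))
b=cv2.inRange(cv2.cvtColor(s["frame"],cv2.COLOR_RGB2HSV),(0,0,215),(179,60,255)); cs=cv2.findContours(b,0,1)[0]
for q in cs:
    if cv2.contourArea(q)>1500: e=cv2.minAreaRect(q); print(e, ray(s,*e[0],.012))
E
```

```text
rim [131.62 271.75] [-1.79 -0.99] 95 [0.4993 0.3647]
rimin [131.69 271.64] [0.56 1.35] 126 [0.4996 0.3646]
ghub [134.33 271.57] [0.33 1.64] 122 [0.5005 0.3692]
gbore [134.88 271.32] [-0.02  0.5 ] 126 [0.501 0.368]
rhub [460.24 240.65] [-0.66 -0.09] 89 [ 0.5894 -0.3539]
rplate [456.89 241.69] [-1.77 -1.13] 103 [ 0.5887 -0.352 ]
fhub [460.37 297.78] [-1.96 -1.75] 89 [ 0.4575 -0.3536]
fplate [458.82 296.78] [-0.33  0.49] 103 [ 0.4594 -0.3572]
flange [355.01 272.15] [0.44 2.05] 115 [ 0.5123 -0.1132]
```

Request:
play_rows([
  [[-8,4,-0.6,0,0,5.6,0.7],[-16,8,-1.2,0,0,11.2,0.7],[-32.9,16,-2.4,0,0,22.4,0.7],[-32.9,16,-2.4,0,0,22.4,0.7],[-32.9,16,-2.4,0,0,22.4,0.7],[-32.9,16,-2.4,0,0,22.4,0.7],[-32.9,16,-2.4,0,0,22.4,0.7],[-32.9,16,-2.4,0,0,22.4,0.7],[-32.9,16,-2.4,0,0,22.4,0.7],[-32.9,16,-2.4,0,0,22.4,0.7],[-32.9,16,-2.4,0,0,22.4,0.7],[-32.9,16,-2.4,0,0,22.4,0.7],[-32.9,16,-2.4,0,0,22.4,0.7]],
])

```text
clock: 1.38
tool_pos: [0.5, -0.3509, 0.2504]
orientation: [180.0, -0.0, -180.0]
force: [-0.3, -0.2, 0.8]
opening: 0.0615
gripper_force: 0.0
```

Request:
play_rows([
  [[0,71.7,0,0,0,0,0.7],[0,71.7,0,0,0,0,0.7],[0,71.7,0,0,0,0,0.7],[0,71.7,0,0,0,0,0.7],[0,71.7,0,0,0,0,0.7],[0,71.7,0,0,0,0,0.7],[0,71.7,0,0,0,0,0.7],[0,71.7,0,0,0,0,0.7],[0,71.7,0,0,0,0,0.7],[0,71.7,0,0,0,0,0.7],[0,71.7,0,0,0,0,0.7],[0,71.7,0,0,0,0,0.7],[0,71.7,0,0,0,0,0.7],[0,71.7,0,0,0,0,0.7],[0,71.7,0,0,0,0,0.7],[0,71.7,0,0,0,0,0.7],[0,71.7,0,0,0,0,0.7],[0,71.7,0,0,0,0,0.7],[0,71.7,0,0,0,0,0.7],[0,71.7,0,0,0,0,0.7]],
])

```text
clock: 3.05
tool_pos: [0.5004, 0.366, 0.2499]
orientation: [-179.9, -0.0, -180.0]
force: [-0.8, -0.1, -0.9]
opening: 0.0615
gripper_force: 0.0
```

Run:
```python
from h import *
s=snapshot("scene"); o=get_obs(); print(o["tool_pos"],o["force"])
cv2.imwrite("pics/g1.png",crop(s,225,320,160,120,5))
# predicted hub top, rim and nose pixels
for p in [(.5,.366,.13),(.5,.366,.162),(.5,.366,.17)]: print(proj(s,p))
```

```text
[0.50042689 0.3653525  0.2502541 ] [ 0.50471896 -0.50248998  0.6296653 ]
[223.72041822 344.01409483]
[221.17581758 336.31282688]
[220.52132706 334.33200255]
```

View pics/g1.png

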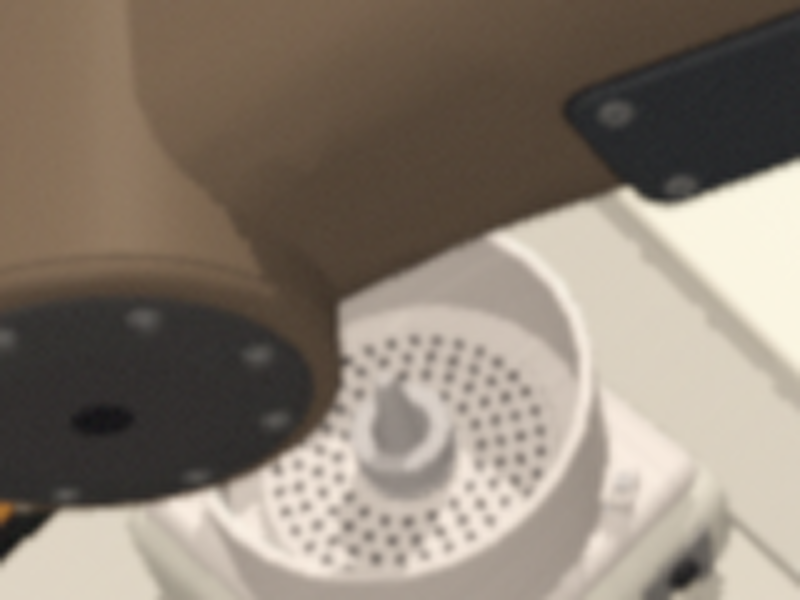

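The scene view shows the nose tip at about (224.0, 335.5) and the hub ring centre at about (225.4, 347), 2–3 px off my prediction. I'll triangulate both.

Run:
```python
from h import *
from scipy.optimize import least_squares
from types import SimpleNamespace
import plant
s=snapshot("scene"); 
print(ray(s,224,335.5,.17)[:2], ray(s,225.4,347,.13)[:2])
# scene circles from first picture: rim ellipse
f=cv2.imread("pics/scene0.png")[:,:,::-1]
def sc(c,r,z):
    # sample a world circle, move it radially to strongest gradient: world-plane edge fit
    g=cv2.GaussianBlur(cv2.cvtColor(np.ascontiguousarray(f),cv2.COLOR_RGB2GRAY).astype(np.float32),(0,0),.7)
    c=np.array(c,float)
    for _ in range(5):
        t=np.arange(0,2*np.pi,.05); rr=np.arange(r-.006,r+.006,.0003)
        uv=np.array([[proj(s,(c[0]+q*np.cos(a),c[1]+q*np.sin(a),z)) for q in rr] for a in t]).astype(np.float32)
        G=np.abs(np.gradient(cv2.remap(g,uv[...,0],uv[...,1],1),axis=1)); j=G.argmax(1); e=G.max(1); ok=e>np.median(e)
        P=np.c_[c[0]+rr[j]*np.cos(t),c[1]+rr[j]*np.sin(t)][ok]
        x=least_squares(lambda v:np.hypot(*(P-v[:2]).T)-v[2],[*c,r],loss="soft_l1",f_scale=.001).x; c=x[:2]
    return x
print("rim",sc((.5,.365),.08,.162),"in",sc((.5,.365),.075,.162),"hub",sc((.5,.365),.02,.13))
print("grid",sc((.589,-.353),.02,.046),"gridplate",sc((.589,-.353),.06,.024))
```

```text
[0.49316069 0.36297719] [0.49250851 0.367909  ]
rim [0.49688046 0.36948937 0.0781493 ] in [0.4955632  0.3687524  0.07702061] hub [0.49412911 0.36040799 0.01835558]
grid [ 0.5812302  -0.34954755  0.01462703] gridplate [ 0.58266611 -0.34993368  0.05669264]
```

Request:
play_rows([
  [[0.3,0,3,0,0,0,0.7],[0.3,0,6,0,0,0,0.7],[0.3,0,9,0,0,0,0.7],[0.3,0,11,0,0,0,0.7],[0.3,0,12,0,0,0,0.7],[0.3,0,13,0,0,0,0.7],[0.3,0,13.5,0,0,0,0.7],[0.3,0,14,0,0,0,0.7],[0.3,0,14,0,0,0,0.7]],
])

```text
clock: 3.9
tool_pos: [0.4973, 0.3666, 0.1106]
orientation: [180.0, 0.0, -180.0]
force: [-0.3, -0.7, -0.3]
opening: 0.0617
gripper_force: 0.0
```

Request:
play_rows([
  [[0,0,0,0,0,0,0.4],[0,0,0,0,0,0,0.4],[0,0,0,0,0,0,0.4],[0,0,0,0,0,0,0.4],[0,0,0,0,0,0,0.4],[0,0,0,0,0,0,0.4],[0,0,0,0,0,0,0.4],[0,0,0,0,0,0,0.4]],
])

```text
clock: 4.57
tool_pos: [0.4973, 0.367, 0.1111]
orientation: [180.0, 0.0, -179.9]
force: [-1.7, -0.1, 4.6]
opening: 0.0385
gripper_force: 30.0
```

Run:
```python
from h import *
o=get_obs(); print(o["joint_pos"],o["tool_pos"],o["force"],o["moment"])
```

```text
[ 5.45117854e+01  2.06512766e+01 -1.53654378e+01  9.32876516e-03
 -5.39294981e+01 -1.44454779e+02] [0.49729038 0.3670085  0.11112154] [-1.69674489 -0.09885282  4.55632432] [0.16412505 0.56047712 0.02993009]
```

Request:
play_rows([
  [[0,0,0,0,0,0,0.7],[0,0,0,0,0,0,0.7],[0,0,0,0,0,0,0.7],[0,0,0,0,0,0,0.7]],
])

```text
clock: 4.9
tool_pos: [0.4969, 0.3664, 0.1101]
orientation: [-180.0, -0.0, -180.0]
force: [0.2, 0.5, -0.1]
opening: 0.0588
gripper_force: 0.0
```

Request:
play_rows([
  [[0,0,0,0,0,-30,0.7],[0,0,0,0,0,-60,0.7],[0,0,0,0,0,-60,0.7],[0,0,0,0,0,-60,0.7],[0,0,0,0,0,-60,0.7],[0,0,0,0,0,-60,0.7],[0,0,0,0,0,-90,0.7],[0,0,0,0,0,-90,0.7],[0,0,0,0,0,-90,0.7],[0,0,0,0,0,-90,0.7],[0,0,0,0,0,-90,0.7],[0,0,0,0,0,-90,0.7],[0,0,0,0,0,-90,0.7],[0,0,0,0,0,-90,0.7],[0,0,0,0,0,-90,0.7]],
])

```text
clock: 6.15
tool_pos: [0.497, 0.3665, 0.1103]
orientation: [180.0, -0.0, -90.1]
force: [0.6, -0.8, -0.9]
opening: 0.0616
gripper_force: 0.0
```

Request:
play_rows([
  [[0,0,0,0,0,0,0.4],[0,0,0,0,0,0,0.4],[0,0,0,0,0,0,0.4],[0,0,0,0,0,0,0.4],[0,0,0,0,0,0,0.4],[0,0,0,0,0,0,0.4],[0,0,0,0,0,0,0.4],[0,0,0,0,0,0,0.4]],
])

```text
clock: 6.82
tool_pos: [0.4971, 0.3667, 0.1106]
orientation: [-180.0, 0.0, -90.0]
force: [0.9, 0.5, 0.1]
opening: 0.0394
gripper_force: 30.0
```

Request:
play_rows([
  [[0,0,-0.5,0,0,0,0.4],[0,0,-1.5,0,0,0,0.4],[0,0,-3,0,0,0,0.4],[0,0,-5,0,0,0,0.4],[0,0,-7,0,0,0,0.4],[0,0,-9,0,0,0,0.4],[0,0,-11,0,0,0,0.4],[0,0,-12,0,0,0,0.4],[0,0,-12,0,0,0,0.4]],
])

```text
clock: 7.57
tool_pos: [0.498, 0.3675, 0.2338]
orientation: [-179.8, 0.2, -89.9]
force: [1.0, 1.2, -2.6]
opening: 0.0396
gripper_force: 30.0
```

Request:
play_rows([
  [[2,-0.2,0,0,0,0,0.4],[5,-0.4,0,0,0,0,0.4],[8.5,-0.7,0,0,0,0,0.4],[12,-0.9,0,0,0,0,0.4],[15.5,-1.1,0,0,0,0,0.4],[19,-1.4,0,0,0,0,0.4],[22,-1.4,1,0,0,0,0.4],[24.5,-1.4,3,0,0,0,0.4],[25.6,-1.4,6,0,0,0,0.4],[25.6,-1.4,9,0,0,0,0.4],[25.6,-1.4,12,0,0,0,0.4],[25.6,-1.4,15,0,0,0,0.4],[25.6,-1.4,17.5,0,0,0,0.4],[25.6,-1.4,19,0,0,0,0.4],[25.6,-1.4,19.8,0,0,0,0.4],[25.6,-1.4,20.1,0,0,0,0.4],[25.6,-1.4,20.1,0,0,0,0.4],[25.6,-1.4,20.1,0,0,0,0.4]],
])

```text
clock: 9.07
tool_pos: [0.5117, 0.1108, 0.0302]
orientation: [-180.0, 0.0, -89.9]
force: [0.9, 0.2, -2.5]
opening: 0.0399
gripper_force: 30.0
```

Request:
play_rows([
  [[0,0,0.2,0,0,0,0.4],[0,0,0.35,0,0,0,0.4],[0,0,0.35,0,0,0,0.4],[0,0,0.35,0,0,0,0.4]],
])

```text
clock: 9.4
tool_pos: [0.5117, 0.1109, 0.0266]
orientation: [-179.9, 0.0, -89.9]
force: [-0.7, 0.6, -1.3]
opening: 0.0396
gripper_force: 30.0
```

Request:
play_rows([
  [[0,0,0,0,0,0,0.7],[0,0,0,0,0,0,0.7],[0,0,0,0,0,0,0.7],[0,0,0,0,0,0,0.7],[0,0,-2,0,0,0,0.7],[0,0,-5,0,0,0,0.7],[0,0,-9,0,0,0,0.7],[0,0,-13,0,0,0,0.7],[0,0,-17,0,0,0,0.7],[0,0,-17,0,0,0,0.7]],
])

```text
clock: 10.23
tool_pos: [0.5153, 0.1121, 0.2047]
orientation: [-179.3, 0.3, -89.9]
force: [1.1, 0.3, 0.6]
opening: 0.0612
gripper_force: 0.0
```

Request:
play_rows([
  [[4,-0.7,0,0,0,0,0.7],[8,-1.4,0,0,0,0,0.7],[46.3,-7.5,0,0,0,0,0.7],[46.3,-7.5,0,0,0,0,0.7],[46.3,-7.5,0,0,0,0,0.7],[46.3,-7.5,0,0,0,0,0.7],[46.3,-7.5,0,0,0,0,0.7],[46.3,-7.5,0,0,0,0,0.7],[46.3,-7.5,0,0,0,0,0.7],[46.3,-7.5,0,0,0,0,0.7],[46.3,-7.5,0,0,0,0,0.7],[46.3,-7.5,0,0,0,0,0.7],[46.3,-7.5,0,0,0,0,0.7],[46.3,-7.5,0,0,0,0,0.7],[46.3,-7.5,0,0,0,0,0.7]],
])

```text
clock: 11.48
tool_pos: [0.5865, -0.3517, 0.1958]
orientation: [180.0, 0.0, -90.0]
force: [0.1, 0.0, 0.2]
opening: 0.0612
gripper_force: 0.0
```

Run:
```python
from h import *
o=get_obs(); print(o["tool_pos"],o["joint_pos"])
s=snapshot("scene"); cv2.imwrite("pics/r1.png",cv2.resize(s["frame"][120:360,180:500,::-1],None,fx=2.5,fy=2.5,interpolation=cv2.INTER_CUBIC))
s=snapshot("top"); print("grating",edge(s,proj(s,(.514,.1109,.046)),.02,.046),edge(s,proj(s,(.514,.1109,.02)),.06,.02))
```

```text
[ 0.5864801  -0.3517204   0.19582027] [-1.46713115e+01  2.24554265e+01 -5.09176599e-01 -1.43955652e-02
 -6.70641552e+01  1.47238677e+01]
grating (array([258.72, 270.49]), array([-0.86,  1.29]), np.int64(99), array([0.5105, 0.1112])) (array([259.56, 268.78]), array([-1.83, -1.65]), np.int64(119), array([0.5153, 0.1117]))
```

View pics/r1.png

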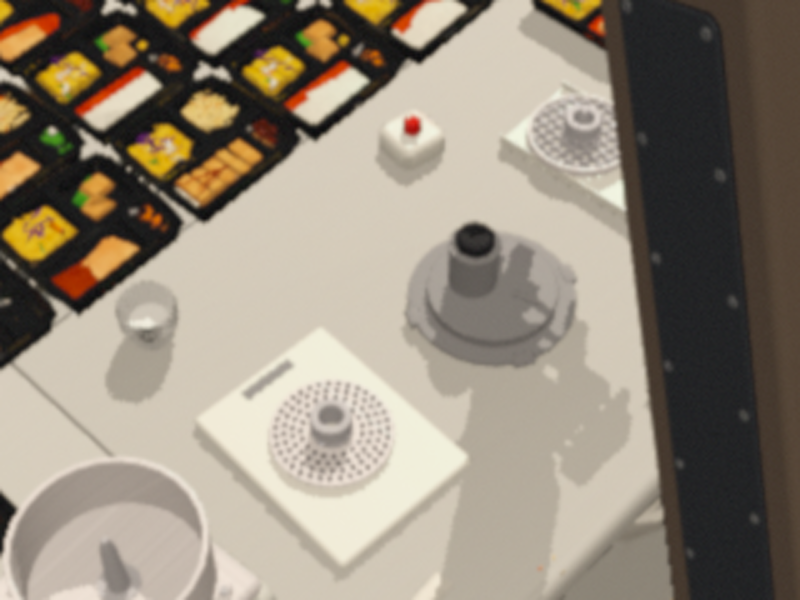

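The scene view shows the grating disc centred on the board, hub at about (311, 285). The bowl is empty and the grid is on the rear post. I'll descend on the grid.

Request:
play_rows([
  [[0,0,3,0,0,0,0.7],[0,0,6.5,0,0,0,0.7],[0,0,10,0,0,0,0.7],[0,0,13,0,0,0,0.7],[0,0,15,0,0,0,0.7],[0,0,16,0,0,0,0.7],[0,0,16.5,0,0,0,0.7],[0,0,16.8,0,0,0,0.7],[0,0,16.8,0,0,0,0.7]],
])

```text
clock: 12.33
tool_pos: [0.5875, -0.3521, 0.029]
orientation: [-179.9, -0.0, -89.9]
force: [0.3, 0.1, 0.5]
opening: 0.0615
gripper_force: 0.0
```

Request:
play_rows([
  [[0,0,0,0,0,0,0.4],[0,0,0,0,0,0,0.4],[0,0,0,0,0,0,0.4],[0,0,0,0,0,0,0.4],[0,0,0,0,0,0,0.4],[0,0,0,0,0,0,0.4],[0,0,0,0,0,0,0.4],[0,0,0,0,0,0,0.4]],
])

```text
clock: 13.0
tool_pos: [0.5866, -0.3524, 0.0289]
orientation: [-180.0, -0.0, -89.9]
force: [-2.6, 1.2, 6.0]
opening: 0.039
gripper_force: 30.0
```

Request:
play_rows([
  [[0,0,0,0,0,0,0.7],[0,0,0,0,0,0,0.7],[0,0,0,0,0,0,0.7],[0,0,0,0,0,30,0.7],[0,0,0,0,0,60,0.7],[0,0,0,0,0,60,0.7],[0,0,0,0,0,60,0.7],[0,0,0,0,0,60,0.7],[0,0,0,0,0,90,0.7],[0,0,0,0,0,90,0.7],[0,0,0,0,0,90,0.7],[0,0,0,0,0,90,0.7],[0,0,0,0,0,90,0.7],[0,0,0,0,0,90,0.7],[0,0,0,0,0,90,0.7],[0,0,0,0,0,90,0.7],[0,0,0,0,0,90,0.7],[0,0,0,0,0,90,0.7]],
])

```text
clock: 14.5
tool_pos: [0.5867, -0.3523, 0.0279]
orientation: [180.0, -0.0, -179.8]
force: [0.2, 0.4, 0.1]
opening: 0.0614
gripper_force: 0.0
```

Request:
play_rows([
  [[0,0,0,0,0,0,0.4],[0,0,0,0,0,0,0.4],[0,0,0,0,0,0,0.4],[0,0,0,0,0,0,0.4],[0,0,0,0,0,0,0.4],[0,0,0,0,0,0,0.4],[0,0,0,0,0,0,0.4],[0,0,0,0,0,0,0.4]],
])

```text
clock: 15.17
tool_pos: [0.5867, -0.3524, 0.0281]
orientation: [-180.0, 0.0, -179.9]
force: [0.3, -1.5, 0.9]
opening: 0.0396
gripper_force: 30.0
```

Request:
play_rows([
  [[0,0,-0.5,0,0,0,0.4],[0,0,-1.5,0,0,0,0.4],[0,0,-3,0,0,0,0.4],[0,0,-5,0,0,0,0.4],[0,0,-7.5,0,0,0,0.4],[0,0,-10,0,0,0,0.4],[0,0,-12.5,0,0,0,0.4],[0,0,-15,0,0,0,0.4],[0,0,-17.5,0,0,0,0.4],[0,0,-19.5,0,0,0,0.4],[0,0,-20.7,0,0,0,0.4],[0,0,-21.2,0,0,0,0.4],[0,0,-21.2,0,0,0,0.4]],
])

```text
clock: 16.25
tool_pos: [0.5869, -0.3522, 0.2412]
orientation: [-180.0, 0.1, -180.0]
force: [0.2, 0.2, -3.9]
opening: 0.0396
gripper_force: 30.0
```

Request:
play_rows([
  [[0.2,2,0,0,0,0,0.4],[0.5,5,0,0,0,0,0.4],[1,8.5,0,0,0,0,0.4],[1.5,12.5,0,0,0,0,0.4],[2,16.5,0,0,0,0,0.4],[2.5,20.5,0,0,0,0,0.4],[3,24.5,0,0,0,0,0.4],[3.5,28.5,0,0,0,0,0.4],[4,32.5,0,0,0,0,0.4],[4.5,36.5,0,0,0,0,0.4],[5,40.5,0,0,0,0,0.4],[5.5,44.5,0,0,0,0,0.4],[6,48.5,0,0,0,0,0.4],[6.5,52.5,0,0,0,0,0.4],[7,56.5,0,0,0,0,0.4],[7.5,60.5,0,0,0,0,0.4],[8,64.5,0,0,0,0,0.4],[8.5,68,0,0,0,0,0.4],[9,71,0,0,0,0,0.4],[9,71.9,0,0,0,0,0.4]],
])

```text
clock: 17.92
tool_pos: [0.4944, 0.3701, 0.2376]
orientation: [-179.9, -0.1, -179.8]
force: [1.4, -0.6, -2.8]
opening: 0.0396
gripper_force: 30.0
```

Request:
play_rows([
  [[0,0,0,0,0,0,0.4],[0,0,0,0,0,0,0.4],[0,0,0,0,0,0,0.4]],
])

```text
clock: 18.17
tool_pos: [0.4958, 0.3655, 0.239]
orientation: [-179.9, -0.1, -180.0]
force: [-0.5, 0.4, -3.0]
opening: 0.0393
gripper_force: 30.0
```

Run:
```python
from h import *
o=get_obs(); print(o["tool_pos"],o["force"],o["opening"],o["joint_pos"][5])
```

```text
[0.4957795  0.36554301 0.23895745] [-0.52172268  0.37230724 -3.00237134] 0.03926004706422405 -144.50763435775752
```

Request:
play_rows([
  [[-0.1,0.1,1.5,0,0,0,0.4],[-0.1,0.1,3.5,0,0,0,0.4],[-0.1,0.1,5,0,0,0,0.4],[-0.1,0.1,6,0,0,0,0.4],[-0.1,0.1,7,0,0,0,0.4],[-0.1,0.1,8,0,0,0,0.4],[-0.1,0.1,9,0,0,0,0.4],[-0.1,0.1,10,0,0,0,0.4],[-0.1,0.1,10,0,0,0,0.4]],
])

```text
clock: 18.92
tool_pos: [0.4963, 0.3668, 0.1377]
orientation: [-179.9, -0.1, -180.0]
force: [-0.5, -0.8, -3.4]
opening: 0.0395
gripper_force: 30.0
```

Request:
play_rows([
  [[0,0,0.7,0,0,0,0.4],[0,0,1.4,0,0,0,0.4],[0,0,2,0,0,0,0.4],[0,0,2.4,0,0,0,0.4],[0,0,2.4,0,0,0,0.4]],
])

```text
clock: 19.33
tool_pos: [0.4967, 0.3672, 0.1149]
orientation: [-179.9, -0.1, -180.0]
force: [0.4, -0.3, -3.5]
opening: 0.0394
gripper_force: 30.0
```

Request:
play_rows([
  [[0,0,0.2,0,0,0,0.4],[0,0,0.3,0,0,0,0.4],[0,0,0.3,0,0,0,0.4],[0,0,0.3,0,0,0,0.4]],
])

```text
clock: 19.67
tool_pos: [0.4972, 0.3678, 0.1132]
orientation: [180.0, 0.0, -179.9]
force: [0.1, 0.0, -3.1]
opening: 0.0398
gripper_force: 30.0
```

Request:
play_rows([
  [[0,0,0,0,0,0,0.7],[0,0,0,0,0,0,0.7],[0,0,0,0,0,0,0.7],[0,0,0,0,0,0,0.7],[0,0,-2,0,0,0,0.7],[0,0,-5,0,0,0,0.7],[0,0,-9,0,0,0,0.7],[0,0,-11,0,0,0,0.7],[0,0,-11,0,0,0,0.7]],
])

```text
clock: 20.42
tool_pos: [0.4993, 0.3695, 0.2295]
orientation: [179.6, 0.4, -179.9]
force: [0.4, -0.3, 0.3]
opening: 0.0613
gripper_force: 0.0
```

Request:
play_rows([
  [[0.2,-4,0,0,0,0,0.7],[0.4,-8,0,0,0,0,0.7],[4.2,-72,0,0,0,0,0.7],[4.2,-72,0,0,0,0,0.7],[4.2,-72,0,0,0,0,0.7],[4.2,-72,0,0,0,0,0.7],[4.2,-72,0,0,0,0,0.7],[4.2,-72,0,0,0,0,0.7],[4.2,-72,0,0,0,0,0.7],[4.2,-72,0,0,0,0,0.7],[4.2,-72,0,0,0,0,0.7],[4.2,-72,0,0,0,0,0.7],[4.2,-72,0,0,0,0,0.7],[4.2,-72,0,0,0,0,0.7],[4.2,-72,0,0,0,0,0.7],[4.2,-72,0,0,0,0,0.7],[4.2,-72,0,0,0,0,0.7],[4.2,-72,0,0,0,0,0.7],[4.2,-72,0,0,0,0,0.7],[4.2,-72,0,0,0,0,0.7]],
])

```text
clock: 22.08
tool_pos: [0.4552, -0.3534, 0.2226]
orientation: [180.0, -0.0, 179.9]
force: [0.1, -0.2, 0.7]
opening: 0.0613
gripper_force: 0.0
```

Run:
```python
from h import *
o=get_obs(); print(o["tool_pos"],o["joint_pos"])
s=snapshot("scene"); cv2.imwrite("pics/b1.png",crop(s,225,340,120,90,5))
```

```text
[ 0.45515335 -0.35342681  0.22262197] [-1.83901925e+01  1.14823567e+01 -1.23992899e+01 -2.89577980e-03
 -6.61566158e+01 -7.17079807e+01]
```

View pics/b1.png

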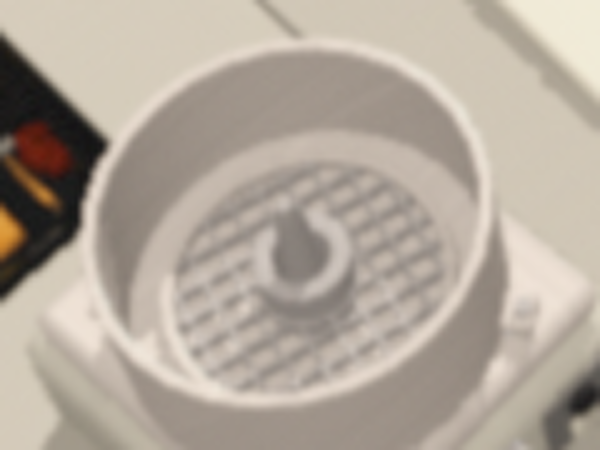

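The grid sits level on the spindle, hub at crop (303, 265). Next I'll pick the slicing disc.

Request:
play_rows([
  [[0,0,3,0,0,0,0.7],[0,0,7,0,0,0,0.7],[0,0,11,0,0,0,0.7],[0,0,14,0,0,0,0.7],[0,0,16.5,0,0,0,0.7],[0,0,18,0,0,0,0.7],[0,0,19,0,0,0,0.7],[0,0,19.4,0,0,0,0.7],[0,0,19.4,0,0,0,0.7]],
])

```text
clock: 22.88
tool_pos: [0.4559, -0.3517, 0.0289]
orientation: [180.0, -0.0, -179.9]
force: [-0.3, -0.0, 0.3]
opening: 0.0613
gripper_force: 0.0
```

Request:
play_rows([
  [[0,0,0,0,0,0,0.4],[0,0,0,0,0,0,0.4],[0,0,0,0,0,0,0.4],[0,0,0,0,0,0,0.4],[0,0,0,0,0,0,0.4],[0,0,0,0,0,0,0.4],[0,0,0,0,0,0,0.4],[0,0,0,0,0,0,0.4]],
])

```text
clock: 23.55
tool_pos: [0.4567, -0.3538, 0.0306]
orientation: [-179.9, 0.1, -179.9]
force: [-2.0, -4.9, 3.6]
opening: 0.0389
gripper_force: 30.0
```

Request:
play_rows([
  [[0,0,0,0,0,0,0.7],[0,0,0,0,0,0,0.7],[0,0,0,0,0,0,0.7],[0,0,0,0,0,-30,0.7],[0,0,0,0,0,-60,0.7],[0,0,0,0,0,-60,0.7],[0,0,0,0,0,-60,0.7],[0,0,0,0,0,-60,0.7],[0,0,0,0,0,-90,0.7],[0,0,0,0,0,-90,0.7],[0,0,0,0,0,-90,0.7],[0,0,0,0,0,-90,0.7],[0,0,0,0,0,-90,0.7],[0,0,0,0,0,-90,0.7],[0,0,0,0,0,-90,0.7],[0,0,0,0,0,-90,0.7],[0,0,0,0,0,-90,0.7],[0,0,0,0,0,-90,0.7]],
])

```text
clock: 25.05
tool_pos: [0.4556, -0.3522, 0.0289]
orientation: [180.0, 0.0, -90.1]
force: [-0.4, -0.0, 0.8]
opening: 0.0611
gripper_force: 0.0
```

Request:
play_rows([
  [[0,0,0,0,0,0,0.4],[0,0,0,0,0,0,0.4],[0,0,0,0,0,0,0.4],[0,0,0,0,0,0,0.4],[0,0,0,0,0,0,0.4],[0,0,0,0,0,0,0.4],[0,0,0,0,0,0,0.4],[0,0,0,0,0,0,0.4]],
])

```text
clock: 25.72
tool_pos: [0.4547, -0.3523, 0.029]
orientation: [179.9, 0.0, -90.0]
force: [-5.7, -0.6, 4.7]
opening: 0.0393
gripper_force: 30.0
```

Request:
play_rows([
  [[0,0,-0.5,0,0,0,0.4],[0,0,-1.5,0,0,0,0.4],[0,0,-3,0,0,0,0.4],[0,0,-5,0,0,0,0.4],[0,0,-7.5,0,0,0,0.4],[0,0,-10,0,0,0,0.4],[0,0,-12.5,0,0,0,0.4],[0,0,-15,0,0,0,0.4],[0,0,-17.5,0,0,0,0.4],[0,0,-19.5,0,0,0,0.4],[0,0,-20.7,0,0,0,0.4],[0,0,-21.2,0,0,0,0.4],[0,0,-21.2,0,0,0,0.4],[0,0,-21.2,0,0,0,0.4]],
])

```text
clock: 26.88
tool_pos: [0.4557, -0.352, 0.2408]
orientation: [-180.0, 0.0, -90.0]
force: [0.0, -0.3, -3.5]
opening: 0.0396
gripper_force: 30.0
```

Request:
play_rows([
  [[-2,-0.2,0,0,0,0,0.4],[-5,-0.4,0,0,0,0,0.4],[-8.5,-0.6,0,0,0,0,0.4],[-12.5,-0.8,0,0,0,0,0.4],[-16.5,-1,0,0,0,0,0.4],[-20.5,-1.2,0,0,0,0,0.4],[-24.5,-1.4,0,0,0,0,0.4],[-28.5,-1.7,0,0,0,0,0.4],[-32.5,-2,0,0,0,0,0.4],[-36.5,-2.3,0,0,0,0,0.4],[-40.5,-2.6,0,0,0,0,0.4],[-44.5,-2.9,0,0,0,0,0.4],[-48.5,-3.2,0,0,0,0,0.4],[-52.5,-3.4,0,0,0,0,0.4],[-56.5,-3.6,0,0,0,0,0.4],[-60.5,-3.8,0,0,0,0,0.4],[-64.5,-4,0,0,0,0,0.4],[-68,-4.1,0,0,0,0,0.4],[-71,-4.2,0,0,0,0,0.4],[-71.9,-4.2,0,0,0,0,0.4]],
])

```text
clock: 28.55
tool_pos: [0.4965, 0.3704, 0.2385]
orientation: [179.9, -0.1, -89.8]
force: [0.6, 0.8, -2.7]
opening: 0.0394
gripper_force: 30.0
```

Request:
play_rows([
  [[0,0,0,0,0,0,0.4],[0,0,0,0,0,0,0.4],[0,0,0,0,0,0,0.4],[0,0,0,0,0,0,0.4]],
])

```text
clock: 28.88
tool_pos: [0.497, 0.3655, 0.2408]
orientation: [180.0, -0.0, -90.0]
force: [0.8, -1.0, -3.1]
opening: 0.039
gripper_force: 30.0
```

Run:
```python
from h import *
o=get_obs(); print(o["tool_pos"],o["force"],o["opening"],o["joint_pos"][5],o["orientation"])
```

```text
[0.49703432 0.36551095 0.24082218] [ 0.76325995 -1.04763045 -3.05363431] 0.03903053101858562 -54.44027546760916 [ 1.79974862e+02 -2.53644330e-02 -9.00037321e+01]
```

Request:
play_rows([
  [[-0.2,0,1.5,0,0,0,0.4],[-0.2,0,3,0,0,0,0.4],[-0.2,0,4,0,0,0,0.4],[-0.2,0,5,0,0,0,0.4],[-0.2,0,6,0,0,0,0.4],[-0.2,0,7,0,0,0,0.4],[-0.2,0,7,0,0,0,0.4]],
])

```text
clock: 29.47
tool_pos: [0.4963, 0.3677, 0.1687]
orientation: [179.9, -0.1, -90.0]
force: [-0.2, -1.0, -4.2]
opening: 0.0396
gripper_force: 30.0
```

Request:
play_rows([
  [[0,0,0.6,0,0,0,0.4],[0,0,1.2,0,0,0,0.4],[0,0,1.7,0,0,0,0.4],[0,0,2,0,0,0,0.4],[0,0,2,0,0,0,0.4]],
])

```text
clock: 29.88
tool_pos: [0.4968, 0.3684, 0.1502]
orientation: [180.0, -0.0, -90.0]
force: [0.2, -0.3, -2.1]
opening: 0.0393
gripper_force: 30.0
```

Request:
play_rows([
  [[0,0,0.2,0,0,0,0.4],[0,0,0.3,0,0,0,0.4],[0,0,0.3,0,0,0,0.4],[0,0,0.3,0,0,0,0.4]],
])

```text
clock: 30.22
tool_pos: [0.4971, 0.3687, 0.1482]
orientation: [-180.0, 0.0, -89.9]
force: [0.0, 1.0, -2.3]
opening: 0.0395
gripper_force: 30.0
```

Request:
play_rows([
  [[0,0,0,0,0,0,0.7],[0,0,0,0,0,0,0.7],[0,0,0,0,0,0,0.7],[0,0,0,0,0,0,0.7],[0,0,-1,0,0,0,0.7],[0,0,-3,0,0,0,0.7],[0,0,-6,0,0,0,0.7],[0,0,-7,0,0,0,0.7],[0,0,-7,0,0,0,0.7]],
])

```text
clock: 30.97
tool_pos: [0.4986, 0.37, 0.2227]
orientation: [-179.7, 0.3, -89.9]
force: [0.2, -0.4, -0.6]
opening: 0.0615
gripper_force: 0.0
```

Request:
play_rows([
  [[4,-0.3,0,0,0,0,0.7],[25.8,-1.5,0,0,0,0,0.7],[25.8,-1.5,0,0,0,0,0.7],[25.8,-1.5,0,0,0,0,0.7],[25.8,-1.5,0,0,0,0,0.7],[25.8,-1.5,0,0,0,0,0.7],[25.8,-1.5,0,0,0,0,0.7],[25.8,-1.5,0,0,0,0,0.7],[25.8,-1.5,0,0,0,0,0.7],[25.8,-1.5,0,0,0,0,0.7]],
])

```text
clock: 31.8
tool_pos: [0.5124, 0.1111, 0.2181]
orientation: [-180.0, 0.0, -90.0]
force: [0.2, 0.1, 0.4]
opening: 0.0614
gripper_force: 0.0
```

Run:
```python
from h import *
o=get_obs(); print(o["tool_pos"])
s=snapshot("scene"); cv2.imwrite("pics/b2.png",crop(s,225,340,120,90,5))
```

```text
[0.5124114  0.11113781 0.21810619]
```

View pics/b2.png

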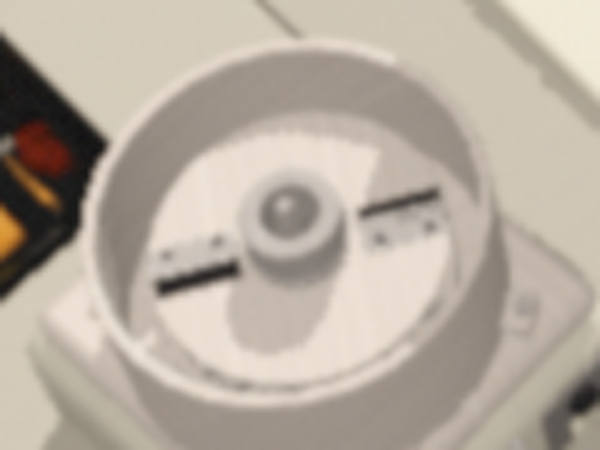

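The slicing disc sits level on the grid's hub, hub at crop (292, 212). Now I'll take the grating disc to the rear post.

Request:
play_rows([
  [[0,0,3,0,0,0,0.7],[0,0,7,0,0,0,0.7],[0,0,11,0,0,0,0.7],[0,0,14,0,0,0,0.7],[0,0,16.5,0,0,0,0.7],[0,0,18,0,0,0,0.7],[0,0,18.8,0,0,0,0.7],[0,0,19.1,0,0,0,0.7],[0,0,19.1,0,0,0,0.7]],
])

```text
clock: 32.6
tool_pos: [0.5123, 0.1114, 0.0268]
orientation: [180.0, -0.0, -89.9]
force: [0.3, -0.5, 0.3]
opening: 0.0615
gripper_force: 0.0
```

Request:
play_rows([
  [[0,0,0,0,0,0,0.4],[0,0,0,0,0,0,0.4],[0,0,0,0,0,0,0.4],[0,0,0,0,0,0,0.4],[0,0,0,0,0,0,0.4],[0,0,0,0,0,0,0.4],[0,0,0,0,0,0,0.4],[0,0,0,0,0,0,0.4]],
])

```text
clock: 33.27
tool_pos: [0.5126, 0.1109, 0.0279]
orientation: [-179.9, 0.0, -90.0]
force: [-2.1, 0.8, 7.4]
opening: 0.0394
gripper_force: 30.0
```

Request:
play_rows([
  [[0,0,-0.5,0,0,0,0.4],[0,0,-1.5,0,0,0,0.4],[0,0,-3,0,0,0,0.4],[0,0,-5,0,0,0,0.4],[0,0,-7.5,0,0,0,0.4],[0,0,-10,0,0,0,0.4],[0,0,-12.5,0,0,0,0.4],[0,0,-14.5,0,0,0,0.4],[0,0,-16,0,0,0,0.4],[0,0,-16,0,0,0,0.4],[0,0,-16,0,0,0,0.4]],
])

```text
clock: 34.18
tool_pos: [0.5123, 0.1108, 0.1879]
orientation: [-179.9, 0.1, -90.0]
force: [-0.6, -0.3, -3.7]
opening: 0.0394
gripper_force: 30.0
```

Request:
play_rows([
  [[2,-0.4,0,0,0,0,0.4],[5,-1,0,0,0,0,0.4],[8.5,-1.6,0,0,0,0,0.4],[12.5,-2.2,0,0,0,0,0.4],[16.5,-2.8,0,0,0,0,0.4],[20.5,-3.4,0,0,0,0,0.4],[24.5,-4,0,0,0,0,0.4],[28.5,-4.6,0,0,0,0,0.4],[32.5,-5.2,0,0,0,0,0.4],[36.5,-5.8,0,0,0,0,0.4],[40,-6.4,0,0,0,0,0.4],[43,-6.9,0,0,0,0,0.4],[45.3,-7.3,0,0,0,0,0.4],[46.3,-7.4,0,0,0,0,0.4],[46.3,-7.4,0,0,0,0,0.4],[46.3,-7.4,0,0,0,0,0.4],[46.3,-7.4,0,0,0,0,0.4]],
])

```text
clock: 35.6
tool_pos: [0.5861, -0.3513, 0.186]
orientation: [179.9, 0.1, -89.9]
force: [-0.3, 0.2, -2.0]
opening: 0.0391
gripper_force: 30.0
```

Request:
play_rows([
  [[0,0,3,0,0,0,0.4],[0,0,6,0,0,0,0.4],[0,0,8.5,0,0,0,0.4],[0,0,10.5,0,0,0,0.4],[0,0,12,0,0,0,0.4],[0,0,13,0,0,0,0.4],[0,0,14,0,0,0,0.4],[0,0,14,0,0,0,0.4],[0,0,14,0,0,0,0.4]],
])

```text
clock: 36.35
tool_pos: [0.5869, -0.3519, 0.0473]
orientation: [180.0, -0.0, -89.9]
force: [-0.5, 0.1, -2.5]
opening: 0.0393
gripper_force: 30.0
```

Request:
play_rows([
  [[0,0,0.7,0,0,0,0.4],[0,0,1.3,0,0,0,0.4],[0,0,1.7,0,0,0,0.4],[0,0,1.9,0,0,0,0.4],[0,0,1.9,0,0,0,0.4],[0,0,1.9,0,0,0,0.4]],
])

```text
clock: 36.85
tool_pos: [0.5868, -0.3524, 0.0281]
orientation: [-180.0, -0.0, -90.0]
force: [-0.0, -0.4, -2.0]
opening: 0.0398
gripper_force: 30.0
```

Request:
play_rows([
  [[0,0,0,0,0,0,0.7],[0,0,0,0,0,0,0.7],[0,0,0,0,0,0,0.7],[0,0,0,0,0,0,0.7],[0,0,-1,0,0,0,0.7],[0,0,-4,0,0,0,1],[0,0,-8,0,0,0,1],[0,0,-12,0,0,0,1],[0,0,-16,0,0,0,1],[0,0,-16,0,0,0,1],[0,0,-16,0,0,0,1]],
])

```text
clock: 37.77
tool_pos: [0.5884, -0.3529, 0.1928]
orientation: [-179.6, -0.1, -89.9]
force: [0.9, 0.3, -1.2]
opening: 0.0872
gripper_force: 0.0
```

Run:
```python
from h import *
s=snapshot("top"); c=snapshot("scene"); print(get_obs()["tool_pos"])
hs=cv2.cvtColor(s["frame"],cv2.COLOR_RGB2HSV)
for u,v in [(375,285),(330,300),(320,290),(400,300),(357,240)]: print((u,v),s["frame"][v,u],hs[v,u])
m=s["frame"].astype(int); b=((m[...,0]-m[...,2]<14)&(m.max(2)<150)).astype(np.uint8)*255; b=cv2.morphologyEx(b,cv2.MORPH_OPEN,np.ones((5,5)))
L=cv2.connectedComponentsWithStats(b)[2:]
for st,ce in zip(*L): print(st,ce)
ov=crop(s,358,270,100,75,4); mk=cv2.resize(b[233:308,308:408],None,fx=4,fy=4)
cv2.imwrite("pics/c1.png",np.vstack([np.hstack([ov,cv2.cvtColor(mk,8)]),np.hstack([crop(c,380,235,100,75,4),crop(c,420,175,100,75,4)])]))
```

```text
[ 0.5864181  -0.35203428  0.18845997]
(375, 285) [65 55 45] [15 78 65]
(330, 300) [163 150 133] [ 17  47 163]
(320, 290) [164 150 134] [ 16  47 164]
(400, 300) [105  84  66] [ 14  95 105]
(357, 240) [151 139 133] [ 10  30 151]
[     0      0    640    480 283019] [327.30052753 243.28486427]
[  2   0  20  10 150] [11.58666667  5.02666667]
[ 73   0  19  12 169] [81.57988166  5.98816568]
[96  0  6  9 52] [98.59615385  3.86538462]
[139   0  12  12 113] [144.20353982   6.26548673]
[164   0   6  11  62] [166.66129032   4.77419355]
[210   0  11  15 147] [214.72108844   7.0952381 ]
[233   0   6   6  36] [235.5   2.5]
[620   0   7  13  82] [623.29268293   5.56097561]
[182  11   5   5  25] [184.  13.]
[637  10   3   6  18] [638.   12.5]
[  0  13  18   6 103] [ 8.68932039 15.42718447]
[ 29  14  25   7 141] [40.61702128 17.08510638]
[  55   15   36   63 1019] [71.25809617 47.68204122]
[ 99  15  55  41 636] [126.91352201  32.28773585]
[139  17  17  12 155] [147.89032258  22.18064516]
[171  17  42  45 676] [192.24112426  39.42307692]
[84 19  6  8 46] [86.39130435 22.63043478]
[209  19   6   5  30]
[... 917 characters left out ...]
35352]
[ 86 149  53  18 453] [114.04856512 153.97571744]
[  0 150  19  64 775] [  8.2283871  180.73806452]
[ 70 151  10  13 105] [ 74.63809524 156.63809524]
[141 152  12  17 134] [147.29104478 159.20895522]
[ 94 168  58  49 897] [129.43812709 191.64548495]
[ 556  174   63   58 2346] [583.69479966 203.31372549]
[  0 203   5   8  39] [  1.94871795 206.41025641]
[490 225  27  23 434] [503.50460829 236.12672811]
[349 239  29 105 972] [362.07921811 282.31687243]
[450 253  12  57 381] [454.88713911 279.83727034]
[ 472  254   46   26 1000] [494.583 267.044]
[449 312   5   5  25] [451. 314.]
[ 256  377   87   46 3616] [297.49557522 398.89767699]
[ 320  447   78   26 1002] [357.06886228 458.15169661]
```

View pics/c1.png

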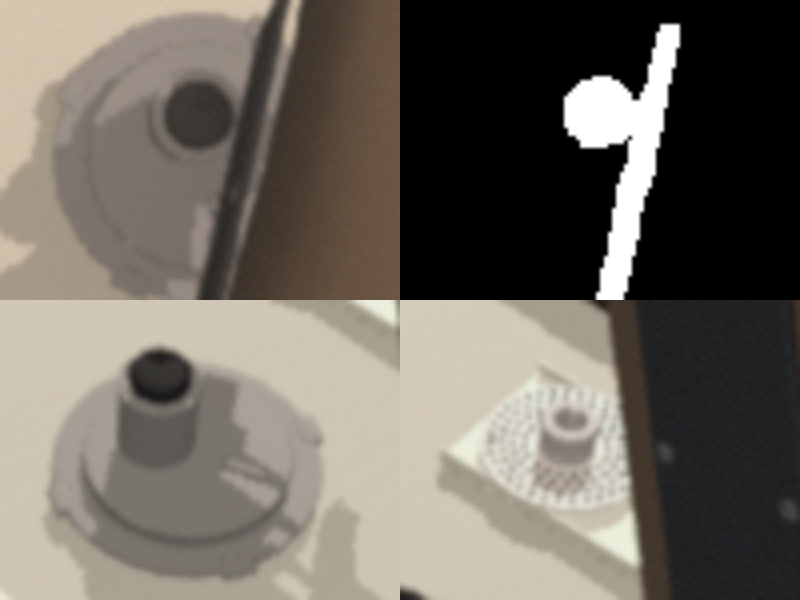

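The lower right shows the grating disc flat on the rear post. The cover's pusher is at top pixel (357.1, 260.1) and scene pixel (369.6, 215.9). Its flange centre is at top pixel (357.1, 271.1) and scene pixel (376.4, 238.9).

Run:
```python
from h import *
s=snapshot("top"); c=snapshot("scene")
for S,p,f in[(s,(357.1,260.1),(357.1,271.1)),(c,(369.6,215.9),(376.4,238.9))]:
    a=ray(S,*p,.096)[:2]; b=ray(S,*f,.011)[:2]; d=a-b; print(a,b,np.hypot(*d),np.degrees(np.arctan2(d[1],d[0])))
```

```text
[ 0.53669131 -0.11025509] [ 0.51487709 -0.11821277] 0.023220355883844617 20.0416294328192
[ 0.52711414 -0.10676777] [ 0.5086689  -0.11810331] 0.02164997147216633 31.57283825550631
```

Request:
play_rows([
  [[-4,0.9,0,0,0,10,1],[-8,1.8,0,0,0,30,1],[-24.3,5.4,0,0,0,60,1],[-24.3,5.4,0,0,0,60,1],[-24.3,5.4,0,0,0,60,1],[-24.3,5.4,0,0,0,60,1],[-24.3,5.4,0,0,0,90,1],[-24.3,5.4,0,0,0,90,1],[-24.3,5.4,0,0,0,90,1],[-24.3,5.4,0,0,0,90,1],[-24.3,5.4,0,0,0,90,1],[-24.3,5.4,0,0,0,90,1],[-24.3,5.4,0,0,0,90,1],[-24.3,5.4,0,0,0,90,1],[-24.3,5.4,0,0,0,90,1],[-24.3,5.4,0,0,0,90,1]],
])

```text
clock: 39.3
tool_pos: [0.5322, -0.1094, 0.1875]
orientation: [-180.0, -0.1, -179.7]
force: [0.4, 0.6, -0.1]
opening: 0.0874
gripper_force: 0.0
```

Request:
play_rows([
  [[0,0,2,0,0,0,1],[0,0,5,0,0,0,1],[0,0,7.5,0,0,0,1],[0,0,9.5,0,0,0,1],[0,0,11.5,0,0,0,1],[0,0,13,0,0,0,1],[0,0,14,0,0,0,1],[0,0,14.4,0,0,0,1],[0,0,14.4,0,0,0,1]],
])

```text
clock: 40.05
tool_pos: [0.5321, -0.1094, 0.0433]
orientation: [-180.0, -0.1, -179.9]
force: [-0.0, -0.2, 0.8]
opening: 0.0877
gripper_force: 0.0
```

Request:
play_rows([
  [[0,0,0,0,0,0,0.8],[0,0,0,0,0,0,0.7],[0,0,0,0,0,0,0.65],[0,0,0,0,0,0,0.6],[0,0,0,0,0,0,0.55],[0,0,0,0,0,0,0.5],[0,0,0,0,0,0,0.5],[0,0,0,0,0,0,0.5],[0,0,0,0,0,0,0.5]],
])

```text
clock: 40.8
tool_pos: [0.5327, -0.1094, 0.0445]
orientation: [-180.0, 0.0, -179.9]
force: [-0.2, -0.5, 5.4]
opening: 0.0496
gripper_force: 30.0
```

Centred along y. Now I'll open, turn back and grip along x.

Request:
play_rows([
  [[0,0,0,0,0,0,1],[0,0,0,0,0,0,1],[0,0,0,0,0,0,1],[0,0,0,0,0,0,1],[0,0,0,0,0,-30,1],[0,0,0,0,0,-60,1],[0,0,0,0,0,-60,1],[0,0,0,0,0,-60,1],[0,0,0,0,0,-60,1],[0,0,0,0,0,-90,1],[0,0,0,0,0,-90,1],[0,0,0,0,0,-90,1],[0,0,0,0,0,-90,1],[0,0,0,0,0,-90,1],[0,0,0,0,0,-90,1],[0,0,0,0,0,-90,1],[0,0,0,0,0,-90,1],[0,0,0,0,0,-90,1],[0,0,0,0,0,-90,1]],
])

```text
clock: 42.38
tool_pos: [0.5324, -0.1093, 0.0439]
orientation: [180.0, 0.0, -90.1]
force: [-0.8, 0.4, 0.8]
opening: 0.0877
gripper_force: 0.0
```

Request:
play_rows([
  [[0,0,0,0,0,0,0.8],[0,0,0,0,0,0,0.7],[0,0,0,0,0,0,0.65],[0,0,0,0,0,0,0.6],[0,0,0,0,0,0,0.55],[0,0,0,0,0,0,0.5],[0,0,0,0,0,0,0.5],[0,0,0,0,0,0,0.5],[0,0,0,0,0,0,0.5]],
])

```text
clock: 43.13
tool_pos: [0.5325, -0.1093, 0.0441]
orientation: [180.0, 0.0, -90.0]
force: [0.4, 1.2, 0.6]
opening: 0.0494
gripper_force: 30.0
```

Request:
play_rows([
  [[0,0,-0.5,0,0,0,0.5],[0,0,-1.5,0,0,0,0.5],[0,0,-3,0,0,0,0.5],[0,0,-5,0,0,0,0.5],[0,0,-7.5,0,0,0,0.5],[0,0,-10,0,0,0,0.5],[0,0,-12.5,0,0,0,0.5],[0,0,-15,0,0,0,0.5],[0,0,-17.5,0,0,0,0.5],[0,0,-19.5,0,0,0,0.5],[0,0,-20.5,0,0,0,0.5],[0,0,-20.5,0,0,0,0.5],[0,0,-20.5,0,0,0,0.5]],
])

```text
clock: 44.22
tool_pos: [0.5321, -0.1091, 0.2488]
orientation: [-180.0, 0.0, -90.0]
force: [-0.3, -0.2, -3.8]
opening: 0.0494
gripper_force: 30.0
```

Request:
play_rows([
  [[-2,0.1,0,0,0,0,0.5],[-5,0.2,0,0,0,0,0.5],[-8.5,0.3,0,0,0,0,0.5],[-12,0.4,0,0,0,0,0.5],[-15.5,0.5,0,0,0,0,0.5],[-19,0.6,0,0,0,0,0.5],[-22.5,0.7,0,0,0,0,0.5],[-26,0.8,0,0,0,0,0.5],[-29.5,0.9,0,0,0,0,0.5],[-33,1,0,0,0,0,0.5],[-36.5,1.1,0,0,0,0,0.5],[-40,1.2,0,0,0,0,0.5],[-43.5,1.3,0,0,0,0,0.5],[-46.5,1.4,0,0,0,0,0.5],[-48,1.5,0,0,0,0,0.5],[-48.5,1.5,0,0,0,0,0.5],[-48.5,1.5,0,0,0,0,0.5],[-48.5,1.5,0,0,0,0,0.5],[-48.5,1.5,0,0,0,0,0.5]],
])

```text
clock: 45.8
tool_pos: [0.517, 0.3743, 0.2486]
orientation: [180.0, -0.1, -90.0]
force: [0.4, 0.5, -3.1]
opening: 0.0497
gripper_force: 30.0
```

Run:
```python
from h import *
c=snapshot("scene"); o=get_obs(); print(o["tool_pos"],o["orientation"],o["force"])
s=snapshot("top")
cv2.imwrite("pics/c2.png",np.hstack([crop(c,215,310,160,240,2.5),crop(s,130,270,160,240,2.5)]))
```

```text
[0.51717972 0.37431991 0.24896386] [ 1.79981344e+02 -2.11739973e-02 -9.00186911e+01] [-0.1006896  -0.25454085 -2.63863929]
```

View pics/c2.png

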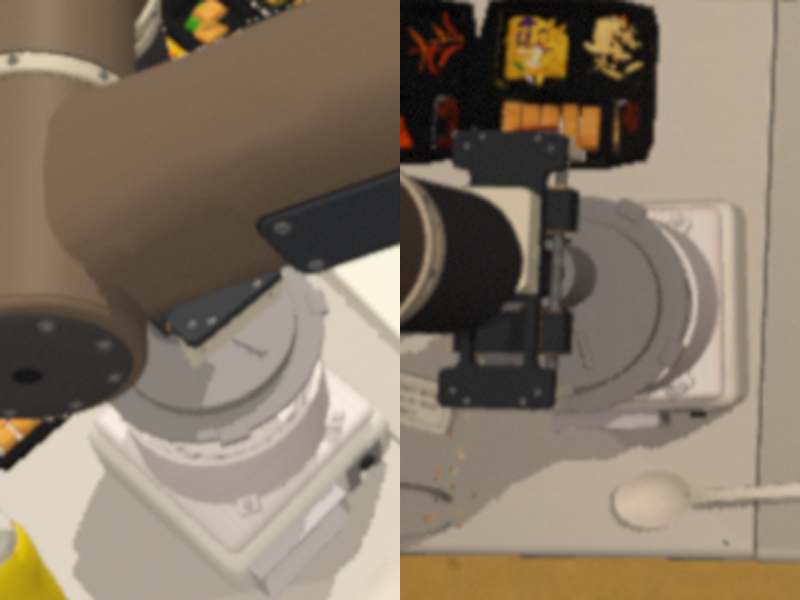

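The cover is held level above the bowl. In the top picture its flange centre is at about (123.3, 270.3).

Run:
```python
from h import *
s=snapshot("top"); print(ray(s,123.3,270.3,.216)[:2],ray(s,131.65,271.7,.162)[:2], get_obs()["tool_pos"])
```

```text
[0.50077111 0.36399948] [0.49943175 0.36462781] [0.51730108 0.3745911  0.24939968]
```

Request:
play_rows([
  [[0,0,1,0,0,0,0.5],[0,0,2,0,0,0,0.5],[0,0,3,0,0,0,0.5],[0,0,3.7,0,0,0,0.5],[0,0,4.2,0,0,0,0.5],[0,0,4.6,0,0,0,0.5],[0,0,4.6,0,0,0,0.5]],
])

```text
clock: 46.53
tool_pos: [0.5168, 0.3754, 0.2018]
orientation: [179.9, -0.1, -90.0]
force: [-0.6, 0.4, -2.1]
opening: 0.0495
gripper_force: 30.0
```

Request:
play_rows([
  [[0,0,0.2,0,0,0,0.5],[0,0,0.4,0,0,0,0.5],[0,0,0.5,0,0,0,0.5],[0,0,0.5,0,0,0,0.5],[0,0,0.5,0,0,0,0.5]],
])

```text
clock: 46.95
tool_pos: [0.5171, 0.3758, 0.1983]
orientation: [-180.0, 0.0, -89.9]
force: [0.1, -0.2, -3.3]
opening: 0.0496
gripper_force: 30.0
```

Request:
play_rows([
  [[0,0,0.1,0,0,0,0.5],[0,0,0.1,0,0,0,0.5],[0,0,0.1,0,0,0,0.5],[0,0,0.1,0,0,0,0.65],[0,0,0.1,0,0,0,0.8],[0,0,0.1,0,0,0,1],[0,0,0.1,0,0,0,1],[0,0,0.1,0,0,0,1],[0,0,0.1,0,0,0,1],[0,0,0.1,0,0,0,1],[0,0,0.1,0,0,0,1]],
])

```text
clock: 47.87
tool_pos: [0.5171, 0.3757, 0.197]
orientation: [180.0, -0.0, -90.0]
force: [-0.8, 0.6, -0.0]
opening: 0.0876
gripper_force: 0.0
```

Request:
play_rows([
  [[0,0,-1,0,0,0,1],[0,0,-3,0,0,0,1],[0,0,-6,0,0,0,1],[0,0,-9,0,0,0,1],[0,0,-12,0,0,0,1],[0,0,-12,0,0,0,1],[4,0,-12,0,0,0,1],[8,0,-12,0,0,0,1],[12,0,-12,0,0,0,1],[16,0,-12,0,0,0,1],[20,0,-12,0,0,0,1],[24,0,-12,0,0,0,1],[28,0,-12,0,0,0,1],[31,0,-12,0,0,0,1],[33,0,-12,0,0,0,1],[33,0,-12,0,0,0,1],[33,0,-12,0,0,0,1],[33,0,-12,0,0,0,1]],
])

```text
clock: 49.37
tool_pos: [0.5175, 0.0458, 0.3175]
orientation: [-180.0, 0.0, -90.0]
force: [-0.3, 0.6, -0.1]
opening: 0.0876
gripper_force: 0.0
```

Run:
```python
from h import *
c=snapshot("scene"); s=snapshot("top"); o=get_obs(); print(o["tool_pos"],o["opening"],o["force"],o["clock"])
cv2.imwrite("pics/f.png",np.vstack([np.hstack([crop(c,225,320,160,120,2.5),crop(s,130,270,160,120,2.5)]),np.hstack([crop(c,420,180,160,120,2.5),crop(s,440,260,160,120,2.5)])]))
```

```text
[0.5174632  0.04645856 0.31721739] 0.08772646202361638 [ 0.46345956 -0.85250548  0.28025353] 49.4667
```

View pics/f.png

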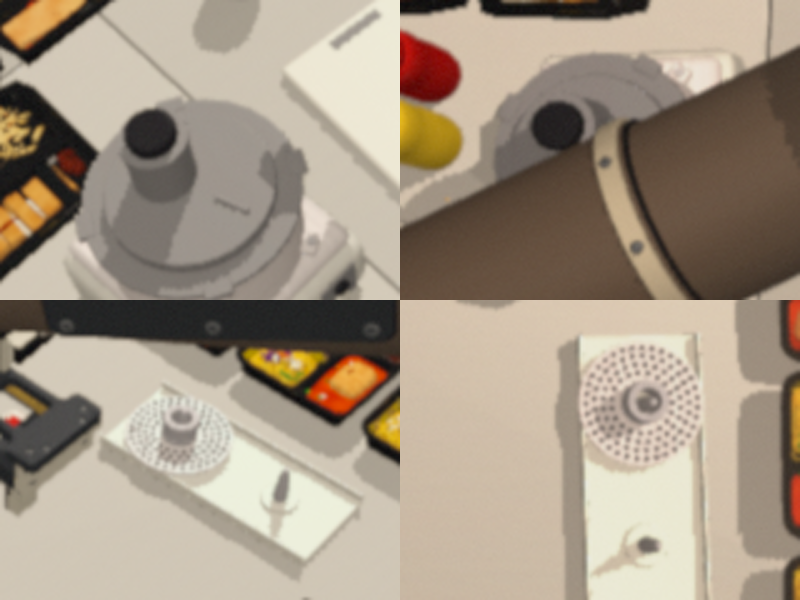

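The cover lies flat on the bowl, pusher at scene pixel (205, 312.8), and the grating disc is on the rear post. I'll do one height check before handing in.

Run:
```python
from h import *
c=snapshot("scene"); s=snapshot("top")
a=ray(c,204.6,312.4,.25); b=ray(s,50+158/2.5,210+125/2.5,.25); print(a,b)
# bias seen earlier: scene x -3..-5 mm, top +3 mm vs the true point
if np.hypot(*(a-b)[:2])<.013 and np.hypot(*((a+b)/2-[.517,.376,.25])[:2])<.008: print(close_job())
```

```text
[0.51314237 0.37620445 0.25      ] [0.51936631 0.37300078 0.25      ]
the job is handed in; nothing more can be done
None
```

The changeover is done and handed in: grid at the bottom of the spindle, slicing disc on top, grating disc on the rear post and cover on the bowl, about 50 s on the robot's clock; the final pictures look right, but the hand-in returned no verdict.

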